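# Draw the end plug from a guard column with the puller rod

### The arm

A 6-joint arm with a two-finger parallel gripper is mounted at the origin on the work surface. World frame = base frame: x ahead of the robot, y to its left, z up, the work surface at z = 0. Lengths are in m, angles in rad, forces in N, time in s.
With the tool pointing down it reaches from about 0.325 to 0.9 m from the base axis. Payload 6.1 kg.
Tool frame: the origin (TCP) lies between the finger pads; the fingertips stand 14 mm ahead of it and the grasp point (between the pads) lies 5 mm behind it; z points along the fingers, y is the line along which they close (so a half turn about z gives the same grasp; the last joint's range is limited). The gripper opens to 87 mm and grips with 3 to 60 N. Pads are 19 mm wide; open, the fingers measure 117 mm over their backs; the gripper's body (75 mm by 190 mm) begins 51 mm behind the grasp point.
Start: joints at [-1.334, 0.22, 1.526, -0, 1.395, -0.126], TCP at [0.222, -0.584, 0.237] pointing down, gripper open.
Joint ranges: [-2.98, 2.98], [-0.91, 2.08], [0.09, 2.57], [-1.24, 4.39], [0.2, 2.65], [-2.68, 2.68]. Speed limits (rad/s): [2.57, 2.57, 3.01, 3.14, 3.14, 3.14].

### API

Orientations are given as a rotation vector (axis times angle).
In Python, from cell import ctrl, get_image, camera_info, finish_job gives the robot as it stands. The module is installed in compiled form; this text tells all that it offers.
- The arm moves only by the tool servo_tool, never from a script. Its arguments are lists of equal length, an entry for each row: "jaw": the gripper command: -1 is shut, 1 is fully open, values between are in proportion; "translation": the shift along the tool's x, y, z scaled (see below), a list of three; "delta_rot": the turn, a rotation vector about the tool's x, y, z scaled (see below), a list of three. In form: {"jaw": [jaw, ...], "translation": [[tx, ty, tz], ...], "delta_rot": [[wx, wy, wz], ...]}. A call has exactly 8 rows; each row shifts and turns the commanded pose from where the row before left it, along the tool's axes as they then stand; what a row does not reach is not made up. The controller multiplies each number of a shift by 0.1 m and each number of a turn by pi/2 rad. A row lasts 1/8 s, in which the tool goes at most 62.5 mm and 10.7 degrees, less where a joint would pass 70% of its speed; a pose out of reach is approached as far as the arm can. A call with a number of a shift or a turn outside -1 to 1 is refused whole. A call with a gripper value outside its range is refused whole. The fingers move at their own pace and stop on an object; the grip force is fixed at half the most. Time passes only in rows, so rows that do not move let the fingers close, or fill a call up. It gives the time, the measured TCP pose, the force, the opening and the grip force at its end, in the units of the state.
- ctrl.observe(): the state, without advancing time (a new reading comes with each control period).
- get_image(name): name is "scene" or "top"; returns the picture (480x640x3 uint8, red, green, blue); there is no depth.
- camera_info(name): a dict with "fovy" (degrees; the focal length in pixels is half the picture's height over the tangent of half this angle, whatever the lens; pixels are square), "cx", "cy" (the principal point, pixels), "k1" (the pictures are not rectified: a ray, as slopes to the right and down, at radius r is drawn at 1 + k1 r^2 times it, then the intrinsics apply), "origin" and "rotation" of the camera in the world. Camera axes: x right, y down, z forward; pixel columns grow to the right and rows downward; lengths in m; the calibration is good to about 2 mm. A picture is of the moment at which its call begins. camera_info takes no time and is no camera call.
- finish_job(): hands the job in; it is judged then, once.
The state is a dict: "t": time; "qpos": joint angles; "qd": joint speeds; "joint_efforts": joint torques, N m; "eef_pos": TCP position; "tcp_rot": TCP orientation; "ft_force": force on the tool from outside, world axes, zero at the start; "ft_torque": the same for the moment, N m; "opening": finger opening in m; "gripper_force": force on a finger pad.
Only numpy, scipy, OpenCV 4.12 (cv2) and the standard library are available. Lean on these libraries where they do the work, as an engineer would, in place of code of your own. Each camera call takes 0.05 s, during which the arm holds its last target. There are 200 camera calls.

### The job

Take the blue-handled puller rod from its stand, screw it clockwise into the tapped plug in the mouth of the clamped steel column until its collar sits fully home on the plug, then pull the plug straight up out of the column. Stand the plug upright inside the white tray with the rod still screwed into it, and let go; do not lever the plug sideways, and leave the cap nut, bottle and spanner alone.

Things in the scene. Friction and masses are not known exactly. Their poses are not given: they have to be found in the camera images.
- rod: Puller rod, 140 mm long, about 0.18 kg, upright and loose in the stand. Origin at its lower tip, z along it to the handle. From the tip up: steel nose 14 mm across with a bevelled end (z 0-34 mm), coarse right-hand thread 23 mm across at z 15-24; collar 32 mm across (z 34-40); shank 16 mm across (z 40-80); round blue handle 30 mm across (z 80-140), where to hold it.
- rod_handle (a point): A point on the rod's axis at the middle of the blue handle, 110 mm above the rod's tip (30 mm below its top); axes as rod.
- rod_collar (a point): Centre of the underside of the rod's collar, 34 mm above the rod's tip: it lands on the plug when screwed home; axes as rod. The threads meet with it still 4 to 12 mm above the plug's top, as the rod happens to be turned (least when the rod's x axis lies 90 degrees anticlockwise of the plug's, give or take 120); from there it goes in 24 mm a turn, clockwise. End play when in: 2 mm.
- stand: White block 70 x 70 mm on a grey foot 110 x 100 mm, fixed, 56 mm tall overall, one upright socket 28 mm across and 40 mm deep in its top. The rod's collar rests on the block, thread down in the socket (rod tip 22 mm above the bench); lift the rod at least 40 mm to clear it. Origin under its middle.
- column: Short polished steel guard column, 68 mm across, upright in a grey clamp on an aluminium plate 130 x 104 mm, fixed to the bench; its screw cap has been taken off. Origin on the bench on the column's axis, z up along the axis. Rim 100 mm above the bench, bore 50 mm across.
- column_rim (a point): Centre of the column's open mouth, at rim height (100 mm above the bench); axes as column, z up out of the bore.
- plug: Tan plastic end plug, 48 mm across, 42 mm tall, about 0.22 kg, seated in the column's mouth level with the rim, so it cannot be gripped. Two ears at its +x and -x lie in notches of the rim and stop it turning. Origin: centre of its flat underside (58 mm above the bench), z up its axis. The O-ring holds it with 5 to 10 N besides its weight; it is clear of the bore after rising 42 mm. Stands stably, rod in.
- plug_top (a point): Centre of the plug's top, 42 mm above its underside, at the mouth of its tapped hole; axes as plug. The hole is countersunk, 33 mm across narrowing to 26 mm over 4.5 mm; then a three-start right-hand thread from about 7 to 17 mm down (lead 24 mm a turn), then a plain guide hole 16 mm across for the rod's nose, to 36 mm down.
- tray: White tray 170 x 140 mm (x by y of its own frame), rim 16 mm high, walls and floor 4 mm thick, fixed to the bench. Origin under its middle.
- tray_floor (a point): Middle of the tray's inner floor, 4 mm above the bench; axes as tray.
- cap_nut: The column's loose steel cap nut, a ring 86 mm across and 26 mm high lying on the bench beyond the column; leave it. Origin under its middle.
- bottle: Clear bottle with a blue cap, 70 mm across and 140 mm tall, standing on the bench; leave it. Origin under its middle.
- spanner: Steel spanner 190 mm long, lying on the bench; leave it. Origin near its middle, long axis x.
Mind the look-alikes: they are no part of the job. Several things look just like the tray: the one meant starts farthest from the robot's base.

How it is judged:
By the outcome, as a careful person would: the job done as asked, in the order asked, and still so for the second after the job is handed in, with the robot touching nothing.
It also fails if it takes over 64 s, if anything falls off the work surface, if the arm or the gripper's body presses on something with over 40 N, if the wrist force passes 120 N, or if a joint passes its speed limit or range.

## Working session

There is one attempt and no reset: what is moved stays moved. The work goes in short steps, Python scripts to look and compute and a tool call to move; the robot and the scene stay as the last step left them, time stands still between calls to the robot, and variables do not carry over. Pictures are saved under pics/ and viewed, at most 10 in all, crops included, and the job is handed in when it is done.

Besides the shell and the picture viewer there is one more tool, called after "Call:" as name(argument=value, ...) on one line, values as JSON. servo_tool: Moves the arm, as the interface text tells. Shifts and turns lie within -1 to 1; 1 stands for 0.1 m of shift or pi/2 rad of turn. Its arguments: {"type":"object","properties":{"jaw":{"type":"array"},"translation":{"type":"array"},"delta_rot":{"type":"array"}},"required":["jaw","translation","delta_rot"]}

```bash
mkdir -p pics; python3 - <<'E'
from cell import *
import cv2
for n in("scene","top"):
    cv2.imwrite(f"pics/{n}0.png",get_image(n)[:,:,::-1]); print(n,camera_info(n))
s=ctrl.observe();print(s)
E
```

```text
scene {'fovy': 43.942221575485064, 'cx': 316.5966115424677, 'cy': 224.59897948358807, 'k1': -0.06024097073871773, 'origin': array([1.33716077, 0.13995987, 1.18228636]), 'rotation': array([-1.71166752, -2.00446855,  0.67393476])}
top {'fovy': 55.21785951464728, 'cx': 316.88071003643455, 'cy': 236.98884653946567, 'k1': -0.04203966246337752, 'origin': array([ 0.42912162, -0.00722523,  0.98862179]), 'rotation': array([-2.16035689,  2.18876039, -0.06763464])}
{'t': 0.1, 'qpos': array([-1.33410813e+00,  2.21148740e-01,  1.52751577e+00, -3.27626669e-05,
        1.39470448e+00, -1.26070365e-01]), 'qd': array([ 0.00113187, -0.00088423, -0.00144814, -0.00195655, -0.0004609 ,
       -0.00063064]), 'joint_efforts': array([ 1.99253314e-03, -4.95941412e+01, -3.88520336e+01,  7.03145633e-02,
        5.15486591e-02, -4.69889608e-05]), 'eef_pos': array([ 0.22165877, -0.58378923,  0.23553563]), 'tcp_rot': array([-3.08831301e+00, -5.66389874e-01,  2.04713942e-04]), 'ft_force': array([ 0.79795706, -0.06503974,  0.18314038]), 'ft_torque': array([ 0.01791588,  0.02353918, -0.03874997]), 'gripper_force': 0.0, 'opening': 0.08719607149257941}
```

View pics/scene0.png

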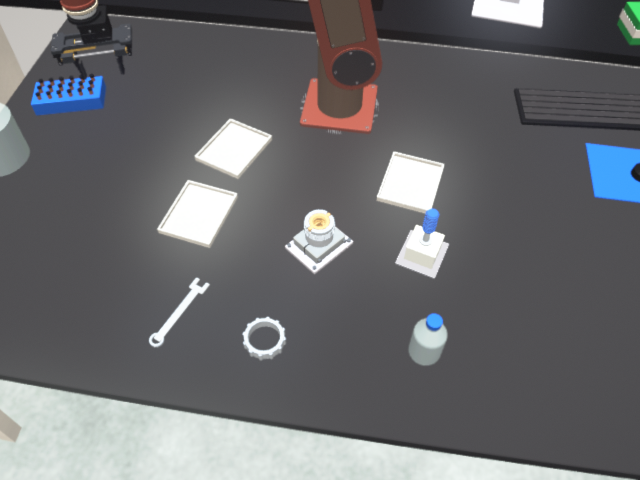

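View pics/top0.png

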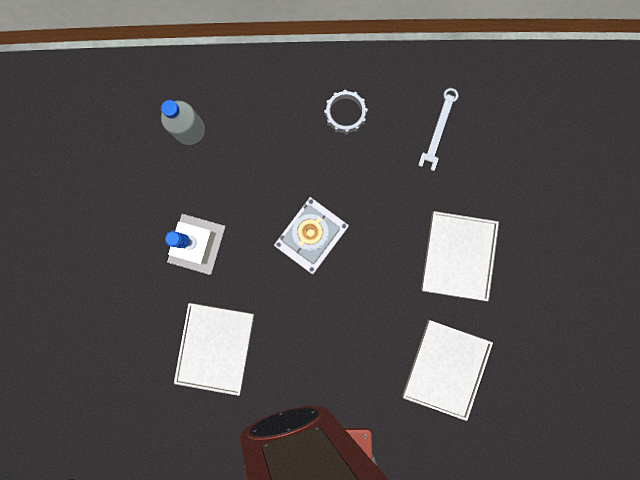

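The scene picture shows the column near (319,225), the rod in its stand at (430,225) and three trays. In the top picture the rod top is at (171,239), the column mouth at (311,232), and the trays at (460,256), (214,349) and (448,370).

```bash
cat > h.py <<'E'
import cv2,numpy as np
from scipy.spatial.transform import Rotation as R
from cell import *
def cam(n):
    c=camera_info(n);f=240/np.tan(np.radians(c['fovy']/2))
    K=np.array([[f,0,c['cx']],[0,f,c['cy']],[0,0,1.]])
    return K,np.array([c['k1'],0,0,0.]),np.array(c['origin']),R.from_rotvec(c['rotation']).as_matrix()
def ray(n,uv):
    K,d,o,r=cam(n)
    p=cv2.undistortPoints(np.array(uv,float).reshape(-1,1,2),K,d).reshape(-1,2)
    return o,np.c_[p,np.ones(len(p))]@r.T
def onz(n,uv,z):
    o,v=ray(n,uv);return o+v*((z-o[2])/v[:,2])[:,None]
def proj(n,P):
    K,d,o,r=cam(n);P=np.atleast_2d(np.array(P,float))
    rv,_=cv2.Rodrigues(r.T);return cv2.projectPoints(P,rv,-r.T@o,K,d)[0].reshape(-1,2)
def blob(m):
    n,l,s,c=cv2.connectedComponentsWithStats(m.astype(np.uint8));return [(s[i],c[i]) for i in range(1,n) if s[i][4]>30]
E
python3 - <<'E'
from h import *
im={n:cv2.imread(f"pics/{n}0.png") for n in("scene","top")}
for n in im:
    b,g,r=[im[n][:,:,i].astype(int) for i in range(3)]
    for s,c in blob((b>120)&(r<80)&(b-g>60)): print(n,"blue",s,c)
    for s,c in blob((r>150)&(r-b>50)): print(n,"tan",s,c)
g=im["top"].min(2)
for s,c in blob(g>190):
    if s[4]>3000:
        m=np.zeros(g.shape,np.uint8);m[s[1]:s[1]+s[3],s[0]:s[0]+s[2]]=(g>190)[s[1]:s[1]+s[3],s[0]:s[0]+s[2]]*255
        q=cv2.boxPoints(cv2.minAreaRect(cv2.findNonZero(m)));w=onz("top",q,0.016)
        print("tray",s,w[:,:2].round(4).tolist(),w.mean(0).round(4),np.linalg.norm(np.diff(w,axis=0),axis=1).round(4),np.linalg.norm(w.mean(0)[:2]))
def crop(n,x,y,w,k): return cv2.resize(im[n][y:y+w,x:x+w],None,fx=k,fy=k,interpolation=cv2.INTER_CUBIC)
a=np.hstack([crop("top",271,192,80,5)[:,:400],crop("scene",280,185,80,5)]);cv2.imwrite("pics/c1.png",a)
b=np.hstack([crop("top",150,204,80,5),crop("scene",390,200,80,5)]);cv2.imwrite("pics/c2.png",b)
E
```

```text
scene blue [  31   76   74   39 1792] [68.71372768 96.92857143]
scene blue [ 585  143   55   60 2592] [613.47222222 171.76427469]
scene blue [426 314  17  16 208] [434.03365385 321.375     ]
scene tan [65 48 24  5 36] [74.52777778 49.94444444]
scene tan [ 300   78   77   54 1726] [339.20162225 110.73986095]
scene tan [308 213  23  18 279] [318.92831541 221.13978495]
top blue [161 100  17  16 211] [168.65876777 107.507109  ]
top blue [165 231  24  16 278] [175.47122302 238.83453237]
top tan [298 218  25  28 522] [309.68007663 231.38122605]
top tan [346 430  26  29 345] [361.91304348 439.6115942 ]
tray [ 423  211   75   90 5072] [[0.3877, -0.2124], [0.557, -0.2422], [0.5347, -0.3821], [0.3656, -0.3504]] [ 0.4613 -0.2968  0.016 ] [0.1719 0.1416 0.172 ] 0.548474690547038
tray [ 174  303   79   92 5228] [[0.1999, 0.3128], [0.3692, 0.283], [0.3437, 0.1433], [0.1757, 0.1741]] [0.2722 0.2283 0.016 ] [0.1719 0.142  0.1708] 0.35522873787691017
tray [ 404  320   89  100 5289] [[0.1656, -0.1669], [0.3273, -0.2267], [0.2801, -0.3597], [0.119, -0.2987]] [ 0.223 -0.263  0.016] [0.1725 0.1411 0.1723] 0.3447983129442813
```

View pics/c1.png

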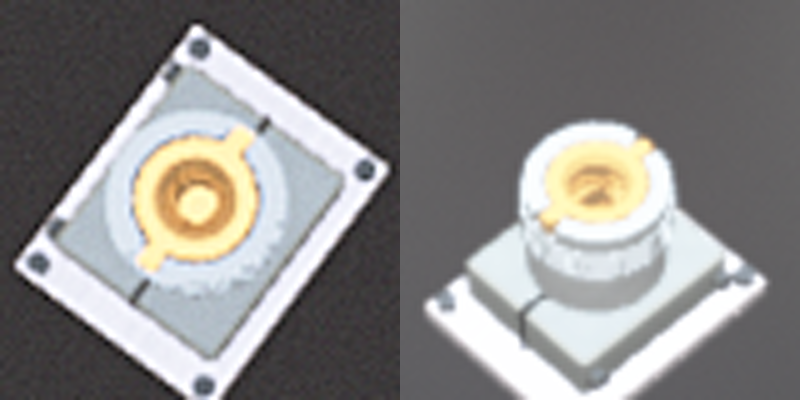

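View pics/c2.png

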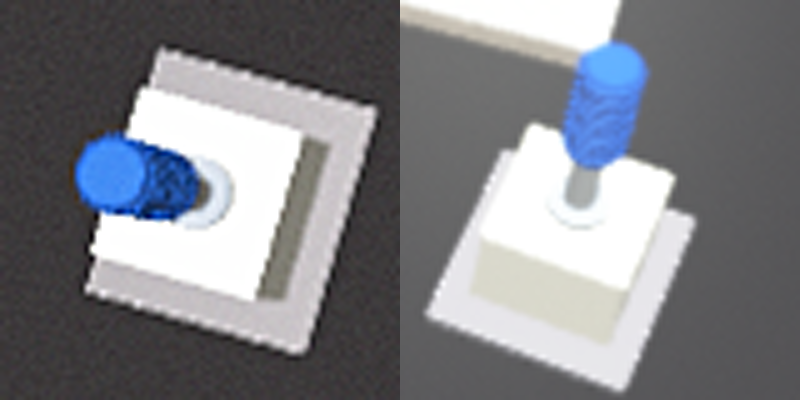

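The column crop shows the plug's tan ring centred at top pixel (309.9,231.2) and scene pixel (319.0,221.2), with its ears along the upper-right diagonal. The rod crop shows the handle top at top pixel (172.6,238.4) and scene pixel (432.4,212.8).

```bash
python3 - <<'E'
from h import *
def tri(a,b):
    o1,v1=ray("top",a);o2,v2=ray("scene",b);v1=v1[0];v2=v2[0]
    t=np.linalg.lstsq(np.c_[v1,-v2],o2-o1,rcond=None)[0]
    p,q=o1+t[0]*v1,o2+t[1]*v2;return (p+q)/2,np.linalg.norm(p-q)
print("plug",tri((309.9,231.2),(319.0,221.2)),onz("top",(309.9,231.2),.1),onz("scene",(319.0,221.2),.1))
print("rodtop",tri((172.6,238.4),(432.4,212.8)),onz("top",(172.6,238.4),.162),onz("scene",(432.4,212.8),.162))
# stand block top corners in top view crop: (140,88),(302,137),(258,300),(92,252)
for q,z in (([(140,88),(302,137),(258,300),(92,252)],.056),([(160,48),(377,106),(305,353),(86,292)],.008)):
    c=onz("top",(np.array(q)+.5)/5-.5+[150,204],z);print("stand",c.mean(0),np.linalg.norm(np.diff(c,axis=0),axis=1))
q=(np.array([(196,28),(388,168),(205,412),(17,264)])+.5)/5-.5+[271,192];c=onz("top",q,.01);print("plate",c.mean(0),np.linalg.norm(np.diff(c,axis=0),axis=1))
e=onz("top",(np.array([(243,138),(149,261)])+.5)/5-.5+[271,192],.1);print("ears",e)
E
```

```text
plug (array([0.50984066, 0.01893851, 0.09822548]), np.float64(0.0008826761907314856)) [[0.50960815 0.01932101 0.1       ]] [[0.51127207 0.01870273 0.1       ]]
rodtop (array([0.49452528, 0.26848228, 0.16007006]), np.float64(0.000423088673736209)) [[0.49433264 0.26805734 0.162     ]] [[0.49621243 0.26803513 0.162     ]]
stand [0.49399064 0.26882898 0.056     ] [0.07080779 0.06896669 0.07193481]
stand [0.49486986 0.26824399 0.008     ] [0.09868094 0.11035792 0.09920757]
plate [0.50940909 0.01996183 0.01      ] [0.10234114 0.13033374 0.10235807]
ears [[0.53282798 0.00093322 0.1       ]
 [0.48530677 0.0380472  0.1       ]]
```

Call:
servo_tool(jaw=[1,1,1,1,1,1,1,1], translation=[[0.348,-0.437,-0.015],[0.348,-0.437,-0.015],[0.348,-0.437,-0.015],[0.348,-0.437,-0.015],[0.348,-0.437,-0.015],[0.348,-0.437,-0.015],[0.348,-0.437,-0.015],[0.348,-0.437,-0.015]], delta_rot=[[0,0,0],[0,0,0],[0,0,0],[0,0,0],[0,0,0],[0,0,0],[0,0,0],[0,0,0]])

```text
t: 1.1
eef_pos: [0.3581, -0.1569, 0.2484]
tcp_rot: [3.09, 0.566, 0.0]
ft_force: [1.2, -0.6, 1.1]
opening: 0.087
gripper_force: 0.0
```

Call:
servo_tool(jaw=[1,1,1,1,1,1,1,1], translation=[[0.348,-0.437,-0.015],[0.348,-0.437,-0.015],[0.348,-0.437,-0.015],[0.348,-0.437,-0.015],[0.348,-0.437,-0.015],[0.348,-0.437,-0.015],[0.348,-0.437,-0.015],[0.348,-0.437,-0.015]], delta_rot=[[0,0,0],[0,0,0],[0,0,0],[0,0,0],[0,0,0],[0,0,0],[0,0,0],[0,0,0]])

```text
t: 2.1
eef_pos: [0.4943, 0.2689, 0.2601]
tcp_rot: [3.09, 0.567, -0.001]
ft_force: [1.6, 0.1, 0.9]
opening: 0.0871
gripper_force: 0.0
```

Call:
servo_tool(jaw=[1,1,1,1,1,1,1,1], translation=[[0,0,0],[0,0,0],[0,0,0],[0,0,0],[0,0,0],[0,0,0],[0,0,0],[0,0,0]], delta_rot=[[0,0,-0.11],[0,0,-0.11],[0,0,-0.11],[0,0,-0.11],[0,0,-0.11],[0,0,-0.11],[0,0,-0.11],[0,0,-0.11]])

```text
t: 3.1
eef_pos: [0.4939, 0.2669, 0.26]
tcp_rot: [-2.012, -2.412, 0.001]
ft_force: [-0.1, 0.4, 0.3]
opening: 0.0869
gripper_force: 0.0
```

Call:
servo_tool(jaw=[1,1,1,1,1,1,1,1], translation=[[0,0,0],[0,0,0],[0,0,0],[0,0,0],[0,0,0],[0,0,0],[0,0,0],[0,0,0]], delta_rot=[[0,0,-0.11],[0,0,-0.11],[0,0,-0.11],[0,0,-0.11],[0,0,-0.11],[0,0,-0.11],[0,0,-0.11],[0,0,0]])

```text
t: 4.1
eef_pos: [0.4939, 0.2669, 0.26]
tcp_rot: [-0.296, -3.127, 0.001]
ft_force: [-0.4, 0.1, 0.3]
opening: 0.0874
gripper_force: 0.0
```

Call:
servo_tool(jaw=[1,1,1,1,1,1,1,1], translation=[[-0.003,0.015,0.15],[0,0,0.25],[0,0,0.25],[0,0,0.25],[0,0,0.25],[0,0,0.18],[0,0,0],[0,0,0]], delta_rot=[[0,0,0],[0,0,0],[0,0,0],[0,0,0],[0,0,0],[0,0,0],[0,0,0],[0,0,0]])

```text
t: 5.1
eef_pos: [0.4953, 0.2686, 0.1282]
tcp_rot: [0.294, 3.127, 0.001]
ft_force: [0.4, 0.2, 0.5]
opening: 0.0867
gripper_force: 0.0
```

Call:
servo_tool(jaw=[-1,-1,-1,-1,-1,-1,-1,-1], translation=[[0,0,0],[0,0,0],[0,0,0],[0,0,0],[0,0,0],[0,0,0],[0,0,0],[0,0,0]], delta_rot=[[0,0,0],[0,0,0],[0,0,0],[0,0,0],[0,0,0],[0,0,0],[0,0,0],[0,0,0]])

```text
t: 6.1
eef_pos: [0.4948, 0.2684, 0.1275]
tcp_rot: [-0.293, -3.128, 0.0]
ft_force: [-0.2, 0.0, -0.6]
opening: 0.0296
gripper_force: 30.0
```

Call:
servo_tool(jaw=[-1,-1,-1,-1,-1,-1,-1,-1], translation=[[0,0,-0.05],[0,0,-0.15],[0,0,-0.2],[0,0,-0.25],[0,0,-0.25],[0,0,-0.2],[0,0,-0.1],[0,0,0]], delta_rot=[[0,0,0],[0,0,0],[0,0,0],[0,0,0],[0,0,0],[0,0,0],[0,0,0],[0,0,0]])

```text
t: 7.1
eef_pos: [0.4951, 0.2685, 0.2483]
tcp_rot: [0.293, 3.127, 0.001]
ft_force: [-0.2, 0.1, -2.1]
opening: 0.0296
gripper_force: 30.0
```

Call:
servo_tool(jaw=[-1,-1,-1,-1,-1,-1,-1,-1], translation=[[-0.05,-0.15,0],[-0.08,-0.35,0],[-0.1,-0.4,0],[-0.1,-0.42,0],[-0.1,-0.42,0],[-0.1,-0.4,0],[-0.076,-0.271,0],[-0.01,-0.01,0]], delta_rot=[[0,0,0],[0,0,0],[0,0,0],[0,0,0],[0,0,0],[0,0,0],[0,0,0],[0,0,0]])

```text
t: 8.1
eef_pos: [0.5096, 0.0166, 0.2464]
tcp_rot: [-0.299, -3.125, 0.001]
ft_force: [0.1, 0.1, -1.5]
opening: 0.0296
gripper_force: 30.0
```

Call:
servo_tool(jaw=[-1,-1,-1,-1,-1,-1,-1,-1], translation=[[0,0,0],[0,0,0],[0,0,0],[0,0,0],[0,0,0],[0,0,0],[0,0,0],[0,0,0]], delta_rot=[[0,0,-0.1],[0,0,-0.1],[0,0,-0.1],[0,0,-0.1],[0,0,-0.1],[0,0,-0.1],[0,0,0],[0,0,0]])

```text
t: 9.1
eef_pos: [0.51, 0.0194, 0.2471]
tcp_rot: [1.155, -2.921, -0.001]
ft_force: [0.5, -0.4, -1.0]
opening: 0.0296
gripper_force: 30.0
```

```bash
python3 - <<'E'
from h import *
a={n:get_image(n)[:,:,::-1] for n in("scene","top")}
s=ctrl.observe();print({k:np.round(s[k],4) for k in('t','qpos','eef_pos','tcp_rot','ft_force','ft_torque','opening')})
for n in a: cv2.imwrite(f"pics/{n}1.png",a[n])
k=lambda n,x,y,w:cv2.resize(a[n][y:y+w,x:x+w],(400,400),interpolation=cv2.INTER_CUBIC)
x,y=proj("scene",[.51,.019,.15])[0].astype(int)
cv2.imwrite("pics/c3.png",np.hstack([k("scene",x-50,y-50,100),k("top",250,170,130)]))
for z in(.142,.182): print(z,(proj("scene",[.51,.019,z])[0]-[x-50,y-50])*4)
E
```

```text
{'t': np.float64(9.2), 'qpos': array([-1.1690e-01, -6.3100e-02,  1.8069e+00,  1.0000e-04,  1.3982e+00,
       -2.4415e+00]), 'eef_pos': array([0.5102, 0.0192, 0.2473]), 'tcp_rot': array([ 1.1561e+00, -2.9208e+00, -4.0000e-04]), 'ft_force': array([ 0.4217,  0.5745, -1.5733]), 'ft_torque': array([ 0.1324, -0.1288, -0.0016]), 'opening': np.float64(0.0293)}
0.142 [201.33483665 209.34496041]
0.182 [201.81892127 163.5607846 ]
```

View pics/c3.png

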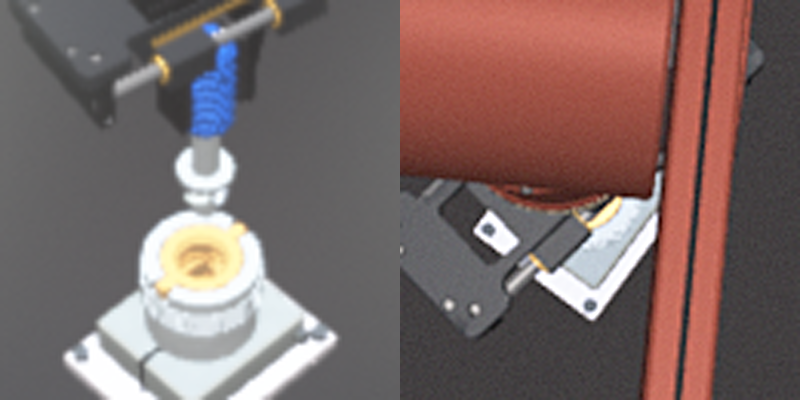

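The rod hangs upright above the plug. In the crop its collar centre is at x≈205.5 and the column centre at x≈202, so the rod is about 1–2 mm too far in +y. I'll correct that while lowering.

Call:
servo_tool(jaw=[-1,-1,-1,-1,-1,-1,-1,-1], translation=[[0.012,-0.01,0.05],[0,0,0.1],[0,0,0.12],[0,0,0.1],[0,0,0.08],[0,0,0.06],[0,0,0.04],[0,0,0]], delta_rot=[[0,0,0],[0,0,0],[0,0,0],[0,0,0],[0,0,0],[0,0,0],[0,0,0],[0,0,0]])

```text
t: 10.2
eef_pos: [0.51, 0.0175, 0.1924]
tcp_rot: [1.159, -2.92, -0.0]
ft_force: [0.1, -0.7, -2.1]
opening: 0.0294
gripper_force: 30.0
```

```bash
python3 - <<'E'
from h import *
a=get_image("scene")[:,:,::-1]
s=ctrl.observe();print({k:np.round(s[k],4) for k in('t','eef_pos','ft_force','ft_torque')})
x,y=proj("scene",[.51,.019,.12])[0].astype(int)
cv2.imwrite("pics/c4.png",cv2.resize(a[y-25:y+25,x-30:x+30],None,fx=10,fy=10,interpolation=cv2.INTER_CUBIC))
for z in(.1,.126): print(z,(proj("scene",[.51,.019,z])[0]-[x-30,y-25])*10)
E
```

```text
{'t': np.float64(10.25), 'eef_pos': array([0.5102, 0.0175, 0.1927]), 'ft_force': array([-0.0297,  0.0859, -1.767 ]), 'ft_torque': array([ 0.1696, -0.0837, -0.0194])}
0.1 [302.12560552 307.83464914]
0.126 [302.86864018 237.63884264]
```

View pics/c4.png

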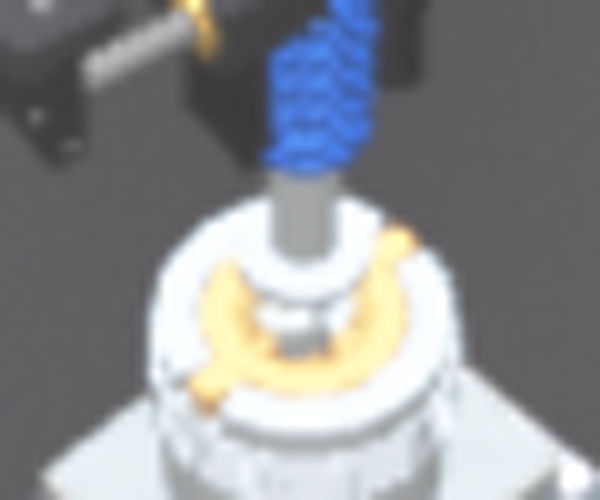

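The shank (x≈303) is now centred on the plug ring (x≈305), and the nose is in the mouth. Next I'll lower gently to find the thread contact.

Call:
servo_tool(jaw=[-1,-1,-1,-1,-1,-1,-1,-1], translation=[[0,0,0.02],[0,0,0.02],[0,0,0.02],[0,0,0.01],[0,0,0],[0,0,0],[0,0,0],[0,0,0]], delta_rot=[[0,0,0],[0,0,0],[0,0,0],[0,0,0],[0,0,0],[0,0,0],[0,0,0],[0,0,0]])

```text
t: 11.25
eef_pos: [0.5102, 0.0175, 0.1856]
tcp_rot: [-1.159, 2.92, -0.0]
ft_force: [0.2, 0.2, -1.5]
opening: 0.0295
gripper_force: 30.0
```

Call:
servo_tool(jaw=[-1,-1,-1,-1,-1,-1,-1,-1], translation=[[0,0,0.01],[0,0,0.01],[0,0,0.01],[0,0,0],[0,0,0],[0,0,0],[0,0,0],[0,0,0]], delta_rot=[[0,0,0],[0,0,0],[0,0,0],[0,0,0],[0,0,0],[0,0,0],[0,0,0],[0,0,0]])

```text
t: 12.25
eef_pos: [0.5101, 0.0175, 0.1826]
tcp_rot: [-1.159, 2.92, 0.0]
ft_force: [-0.6, -0.1, -1.8]
opening: 0.0297
gripper_force: 30.0
```

Call:
servo_tool(jaw=[-1,-1,-1,-1,-1,-1,-1,-1], translation=[[0,0,0.01],[0,0,0.01],[0,0,0],[0,0,0],[0,0,0],[0,0,0],[0,0,0],[0,0,0]], delta_rot=[[0,0,0],[0,0,0],[0,0,0],[0,0,0],[0,0,0],[0,0,0],[0,0,0],[0,0,0]])

```text
t: 13.25
eef_pos: [0.5102, 0.0175, 0.1806]
tcp_rot: [-1.159, 2.92, -0.0]
ft_force: [-0.0, 0.9, -1.0]
opening: 0.0295
gripper_force: 30.0
```

Call:
servo_tool(jaw=[-1,-1,-1,-1,-1,-1,-1,-1], translation=[[0,0,0.01],[0,0,0.01],[0,0,0],[0,0,0],[0,0,0],[0,0,0],[0,0,0],[0,0,0]], delta_rot=[[0,0,0],[0,0,0],[0,0,0],[0,0,0],[0,0,0],[0,0,0],[0,0,0],[0,0,0]])

```text
t: 14.25
eef_pos: [0.5101, 0.0175, 0.1786]
tcp_rot: [-1.159, 2.92, -0.0]
ft_force: [-0.9, -0.5, -2.2]
opening: 0.0298
gripper_force: 30.0
```

Call:
servo_tool(jaw=[-1,-1,-1,-1,-1,-1,-1,-1], translation=[[0,0,0.01],[0,0,0.01],[0,0,0],[0,0,0],[0,0,0],[0,0,0],[0,0,0],[0,0,0]], delta_rot=[[0,0,0],[0,0,0],[0,0,0],[0,0,0],[0,0,0],[0,0,0],[0,0,0],[0,0,0]])

```text
t: 15.25
eef_pos: [0.5103, 0.0175, 0.1768]
tcp_rot: [-1.158, 2.92, -0.0]
ft_force: [-1.6, -0.3, 4.8]
opening: 0.0294
gripper_force: 30.0
```

Call:
servo_tool(jaw=[-1,-1,-1,-1,-1,-1,-1,-1], translation=[[0,0,0.004],[0,0,0.007],[0,0,0.007],[0,0,0.007],[0,0,0.007],[0,0,0.007],[0,0,0],[0,0,0]], delta_rot=[[0,0,0.1],[0,0,0.1],[0,0,0.1],[0,0,0.1],[0,0,0.1],[0,0,0.1],[0,0,0],[0,0,0]])

```text
t: 16.25
eef_pos: [0.5105, 0.0178, 0.1731]
tcp_rot: [0.293, 3.127, 0.001]
ft_force: [-0.6, 1.4, 5.7]
opening: 0.0293
gripper_force: 30.0
```

```bash
cat > st.py <<'E'
from h import *
s=ctrl.observe();print({k:np.round(s[k],4) for k in('t','qpos','eef_pos','tcp_rot','ft_force','ft_torque')})
E
python3 st.py
```

```text
{'t': np.float64(16.25), 'qpos': array([-1.2010e-01,  1.2000e-03,  1.8874e+00,  6.0000e-04,  1.2521e+00,
       -1.5040e+00]), 'eef_pos': array([0.5105, 0.0178, 0.1731]), 'tcp_rot': array([2.933e-01, 3.127e+00, 8.000e-04]), 'ft_force': array([-0.5984,  1.3692,  5.7129]), 'ft_torque': array([0.4083, 0.1234, 0.0026])}
```

Call:
servo_tool(jaw=[-1,-1,-1,-1,-1,-1,-1,-1], translation=[[0,0,0.006],[0,0,0.006],[0,0,0.006],[0,0,0.003],[0,0,0],[0,0,0],[0,0,0],[0,0,0]], delta_rot=[[0,0,0.1],[0,0,0.1],[0,0,0.1],[0,0,0.05],[0,0,0],[0,0,0],[0,0,0],[0,0,0]])

```text
t: 17.25
eef_pos: [0.5109, 0.0178, 0.172]
tcp_rot: [1.131, 2.929, 0.002]
ft_force: [-2.4, 2.4, 10.9]
opening: 0.0296
gripper_force: 30.0
```

```bash
python3 st.py
```

```text
{'t': np.float64(17.25), 'qpos': array([-1.2000e-01,  2.5000e-03,  1.8882e+00,  8.0000e-04,  1.2490e+00,
       -9.5430e-01]), 'eef_pos': array([0.5109, 0.0178, 0.172 ]), 'tcp_rot': array([1.1307e+00, 2.9293e+00, 1.9000e-03]), 'ft_force': array([-2.3695,  2.3878, 10.9096]), 'ft_torque': array([ 0.4443,  0.5238, -0.0326])}
```

Call:
servo_tool(jaw=[-1,-1,-1,-1,-1,-1,-1,-1], translation=[[0,0,0.002],[0,0,0.002],[0,0,0.002],[0,0,0],[0,0,0],[0,0,0],[0,0,0],[0,0,0]], delta_rot=[[0,0,0.08],[0,0,0.08],[0,0,0.08],[0,0,0.08],[0,0,0],[0,0,0],[0,0,0],[0,0,0]])

```text
t: 18.25
eef_pos: [0.5107, 0.0177, 0.1716]
tcp_rot: [1.824, 2.557, 0.002]
ft_force: [-3.3, 1.1, 13.4]
opening: 0.0292
gripper_force: 30.0
```

```bash
python3 - <<'E'
from h import *
exec(open("st.py").read())
a=get_image("scene")[:,:,::-1]
x,y=proj("scene",[.51,.019,.12])[0].astype(int)
cv2.imwrite("pics/c5.png",cv2.resize(a[y-25:y+25,x-30:x+30],None,fx=10,fy=10,interpolation=cv2.INTER_CUBIC))
for z in(.1,.106): print(z,(proj("scene",[.51,.019,z])[0]-[x-30,y-25])*10)
E
```

```text
{'t': np.float64(18.25), 'qpos': array([-1.2000e-01,  3.0000e-03,  1.8887e+00,  5.0000e-04,  1.2486e+00,
       -4.5170e-01]), 'eef_pos': array([0.5107, 0.0177, 0.1716]), 'tcp_rot': array([1.8238e+00, 2.5568e+00, 1.7000e-03]), 'ft_force': array([-3.3487,  1.12  , 13.4201]), 'ft_torque': array([0.3366, 0.8276, 0.014 ])}
0.1 [302.12560552 307.83464914]
0.106 [302.29511473 291.82440592]
```

View pics/c5.png

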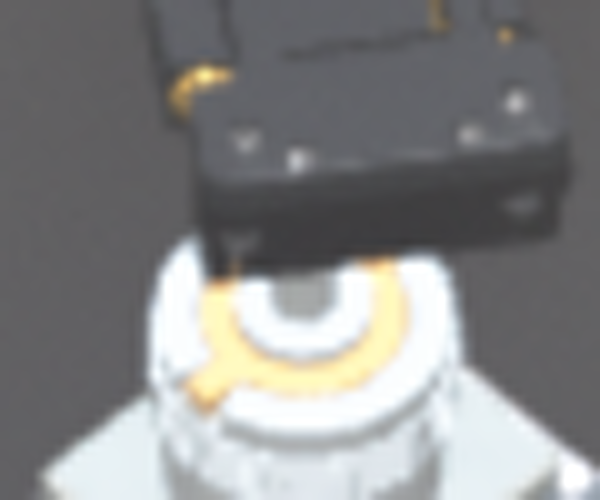

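The collar now looks almost on the plug (its lower edge is at about y=350). There's no tightening torque yet because of the 2 mm end play, so I'll keep turning until it shows.

Call:
servo_tool(jaw=[-1,-1,-1,-1,-1,-1,-1,-1], translation=[[0,0,0],[0,0,0],[0,0,0],[0,0,0],[0,0,0],[0,0,0],[0,0,0],[0,0,0]], delta_rot=[[0,0,0.06],[0,0,0.06],[0,0,0.06],[0,0,0.06],[0,0,0],[0,0,0],[0,0,0],[0,0,0]])

```text
t: 19.3
eef_pos: [0.5104, 0.0171, 0.1711]
tcp_rot: [2.269, 2.17, -0.0]
ft_force: [-3.7, -1.2, 9.6]
opening: 0.0296
gripper_force: 30.0
```

```bash
python3 st.py
```

```text
{'t': np.float64(19.3), 'qpos': array([-1.2030e-01,  3.4000e-03,  1.8893e+00, -1.2000e-03,  1.2481e+00,
       -7.5400e-02]), 'eef_pos': array([0.5104, 0.0171, 0.1711]), 'tcp_rot': array([ 2.2694e+00,  2.1704e+00, -5.0000e-04]), 'ft_force': array([-3.7184, -1.1986,  9.6137]), 'ft_torque': array([-0.2711,  0.6981,  0.4412])}
```

Call:
servo_tool(jaw=[-1,-1,-1,-1,-1,-1,-1,-1], translation=[[0,0,0],[0,0,0],[0,0,0],[0,0,0],[0,0,0],[0,0,0],[0,0,0],[0,0,0]], delta_rot=[[0,0,0.06],[0,0,0.06],[0,0,0.06],[0,0,0.06],[0,0,0],[0,0,0],[0,0,0],[0,0,0]])

```text
t: 20.3
eef_pos: [0.5102, 0.0173, 0.1709]
tcp_rot: [2.636, 1.707, -0.001]
ft_force: [-3.2, -0.7, 10.2]
opening: 0.0293
gripper_force: 30.0
```

```bash
python3 st.py
```

```text
{'t': np.float64(20.3), 'qpos': array([-1.2020e-01,  3.5000e-03,  1.8895e+00, -8.0000e-04,  1.2484e+00,
        3.0140e-01]), 'eef_pos': array([0.5102, 0.0173, 0.1709]), 'tcp_rot': array([ 2.6363e+00,  1.7073e+00, -5.0000e-04]), 'ft_force': array([-3.2428, -0.7485, 10.1853]), 'ft_torque': array([-0.055 ,  0.7754,  0.6067])}
```

Tightening torque has risen to 0.6 N·m and levelled off at home height, so the collar is seated. Now I'll pull straight up.

Call:
servo_tool(jaw=[-1,-1,-1,-1,-1,-1,-1,-1], translation=[[0,0,-0.02],[0,0,-0.03],[0,0,-0.04],[0,0,-0.04],[0,0,-0.04],[0,0,-0.03],[0,0,0],[0,0,0]], delta_rot=[[0,0,0],[0,0,0],[0,0,0],[0,0,0],[0,0,0],[0,0,0],[0,0,0],[0,0,0]])

```text
t: 21.3
eef_pos: [0.5099, 0.0176, 0.1903]
tcp_rot: [-2.638, -1.706, 0.0]
ft_force: [-0.6, 0.9, -4.7]
opening: 0.0297
gripper_force: 30.0
```

```bash
python3 st.py
```

```text
{'t': np.float64(21.3), 'qpos': array([-1.2020e-01, -1.6700e-02,  1.8713e+00,  1.0000e-04,  1.2873e+00,
        3.0230e-01]), 'eef_pos': array([0.5099, 0.0176, 0.1903]), 'tcp_rot': array([-2.6377e+00, -1.7060e+00,  3.0000e-04]), 'ft_force': array([-0.6426,  0.852 , -4.7216]), 'ft_torque': array([-0.0012,  0.2123, -0.0268])}
```

Call:
servo_tool(jaw=[-1,-1,-1,-1,-1,-1,-1,-1], translation=[[0,0,-0.04],[0,0,-0.06],[0,0,-0.06],[0,0,-0.08],[0,0,-0.14],[0,0,-0.16],[0,0,-0.16],[0,0,-0.05]], delta_rot=[[0,0,0],[0,0,0],[0,0,0],[0,0,0],[0,0,0],[0,0,0],[0,0,0],[0,0,0]])

```text
t: 22.3
eef_pos: [0.511, 0.0174, 0.2671]
tcp_rot: [2.636, 1.705, 0.004]
ft_force: [0.4, -0.2, -4.3]
opening: 0.0294
gripper_force: 30.0
```

```bash
python3 - <<'E'
from h import *
exec(open("st.py").read())
a=get_image("scene")[:,:,::-1]
x,y=proj("scene",[.51,.019,.16])[0].astype(int)
cv2.imwrite("pics/c6.png",cv2.resize(a[y-40:y+40,x-40:x+40],None,fx=6,fy=6,interpolation=cv2.INTER_CUBIC))
E
```

```text
{'t': np.float64(22.3), 'qpos': array([-0.1203, -0.0764,  1.7825, -0.    ,  1.4325,  0.3023]), 'eef_pos': array([0.511 , 0.0174, 0.2671]), 'tcp_rot': array([2.6363, 1.7051, 0.0037]), 'ft_force': array([ 0.3722, -0.2214, -4.2915]), 'ft_torque': array([-0.0282, -0.076 ,  0.0114])}
```

View pics/c6.png

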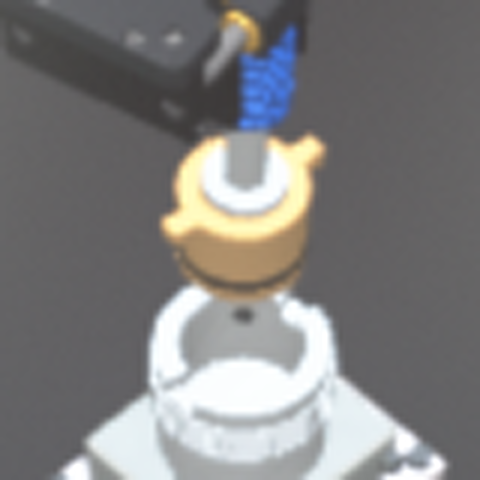

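The crop shows the plug fully out of the bore, hanging level, with the collar on its top. The ears are at about (175,225) and (318,150). On to the tray.

Call:
servo_tool(jaw=[-1,-1,-1,-1,-1,-1,-1,-1], translation=[[-0.15,0.04,0],[-0.35,0.094,0],[-0.5,0.135,0],[-0.55,0.148,0],[-0.55,0.148,0],[-0.5,0.135,0],[-0.35,0.094,0],[-0.122,0.033,0]], delta_rot=[[0,0,0],[0,0,0],[0,0,0],[0,0,0],[0,0,0],[0,0,0],[0,0,0],[0,0,0]])

```text
t: 23.35
eef_pos: [0.4578, -0.2991, 0.2638]
tcp_rot: [-2.639, -1.701, 0.002]
ft_force: [0.2, 0.1, -5.1]
opening: 0.0294
gripper_force: 30.0
```

Call:
servo_tool(jaw=[-1,-1,-1,-1,-1,-1,-1,-1], translation=[[0,0,0.1],[0,0,0.2],[0,0,0.25],[0,0,0.25],[0,0,0.25],[0,0,0.2],[0,0,0.1],[0,0,0]], delta_rot=[[0,0,0],[0,0,0],[0,0,0],[0,0,0],[0,0,0],[0,0,0],[0,0,0],[0,0,0]])

```text
t: 24.35
eef_pos: [0.4591, -0.2952, 0.1286]
tcp_rot: [-2.635, -1.706, 0.001]
ft_force: [-0.0, 0.1, -3.7]
opening: 0.0293
gripper_force: 30.0
```

Now I'll lower the last ~11 mm slowly.

Call:
servo_tool(jaw=[-1,-1,-1,-1,-1,-1,-1,-1], translation=[[0,0,0.03],[0,0,0.03],[0,0,0.02],[0,0,0.015],[0,0,0.01],[0,0,0],[0,0,0],[0,0,0]], delta_rot=[[0,0,0],[0,0,0],[0,0,0],[0,0,0],[0,0,0],[0,0,0],[0,0,0],[0,0,0]])

```text
t: 25.35
eef_pos: [0.4596, -0.2966, 0.1195]
tcp_rot: [2.638, 1.706, 0.0]
ft_force: [-0.6, -1.0, -2.8]
opening: 0.0295
gripper_force: 30.0
```

Call:
servo_tool(jaw=[-1,-1,-1,-1,-1,-1,-1,-1], translation=[[0,0,0.01],[0,0,0.01],[0,0,0],[0,0,0],[0,0,0],[0,0,0],[0,0,0],[0,0,0]], delta_rot=[[0,0,0],[0,0,0],[0,0,0],[0,0,0],[0,0,0],[0,0,0],[0,0,0],[0,0,0]])

```text
t: 26.35
eef_pos: [0.4596, -0.2967, 0.1177]
tcp_rot: [2.638, 1.706, -0.0]
ft_force: [-2.8, 0.5, 3.8]
opening: 0.0295
gripper_force: 30.0
```

```bash
python3 st.py
```

```text
{'t': np.float64(26.35), 'qpos': array([-7.1730e-01,  1.5310e-01,  1.8384e+00, -1.0000e-04,  1.1498e+00,
       -2.9470e-01]), 'eef_pos': array([ 0.4596, -0.2967,  0.1177]), 'tcp_rot': array([ 2.6377e+00,  1.7060e+00, -1.0000e-04]), 'ft_force': array([-2.7665,  0.5022,  3.8142]), 'ft_torque': array([ 0.1323,  0.417 , -0.017 ])}
```

Contact with the floor (+3.8 N, where it hung at −4.3 N). I'll release, then retreat straight up.

Call:
servo_tool(jaw=[0.0,0.3,0.6,1,1,1,1,1], translation=[[0,0,0],[0,0,0],[0,0,0],[0,0,0],[0,0,0],[0,0,0],[0,0,0],[0,0,0]], delta_rot=[[0,0,0],[0,0,0],[0,0,0],[0,0,0],[0,0,0],[0,0,0],[0,0,0],[0,0,0]])

```text
t: 27.35
eef_pos: [0.4596, -0.2966, 0.1174]
tcp_rot: [2.638, 1.706, 0.0]
ft_force: [-0.5, -0.7, -0.4]
opening: 0.0869
gripper_force: 0.0
```

Call:
servo_tool(jaw=[1,1,1,1,1,1,1,1], translation=[[0,0,-0.1],[0,0,-0.2],[0,0,-0.25],[0,0,-0.25],[0,0,-0.25],[0,0,-0.25],[0,0,-0.1],[0,0,0]], delta_rot=[[0,0,0],[0,0,0],[0,0,0],[0,0,0],[0,0,0],[0,0,0],[0,0,0],[0,0,0]])

```text
t: 28.35
eef_pos: [0.4598, -0.2968, 0.2582]
tcp_rot: [2.637, 1.705, 0.001]
ft_force: [-0.5, 0.2, -0.8]
opening: 0.0869
gripper_force: 0.0
```

```bash
python3 - <<'E'
from h import *
a=get_image("scene")[:,:,::-1]
x,y=proj("scene",[.46,-.297,.08])[0].astype(int)
cv2.imwrite("pics/c7.png",cv2.resize(a[y-50:y+50,x-60:x+60],None,fx=5,fy=5,interpolation=cv2.INTER_CUBIC))
E
```

```text
(no output)
```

View pics/c7.png

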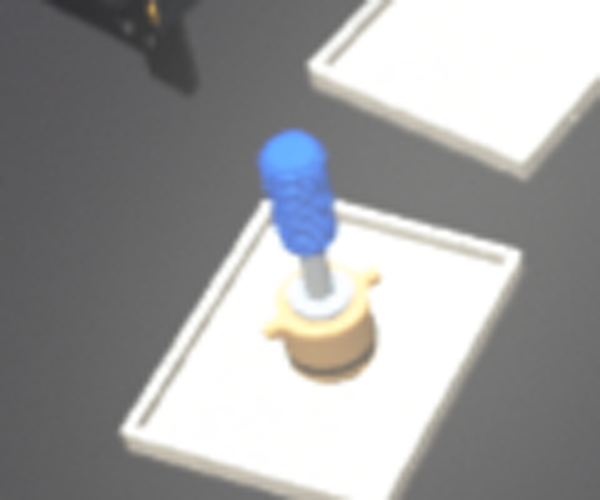

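The plug stands upright in the middle of the farthest tray at about (328,330). The rod is still seated in it and the gripper is clear.

```bash
python3 -c "from cell import *;print(finish_job())"
```

```text
the job is handed in; nothing more can be done
None
```

The job is handed in: the rod was screwed home and the plug pulled straight up, and it now stands upright in the farthest tray with the rod still in it; the robot is clear and about 28 s of the 64 s were used.

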